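# Put the seasonings back: spice jars into the rack, salt and pepper into their stand

### The job

Cooking is done, so put the seasonings away: stand the three red-capped spice jars in the white spice rack, one to a bay, and the salt shaker and the wooden pepper mill in the light wooden stand, each in the round well made for it (pepper mill in the wide well, salt in the narrow one). Set each one down upright on the floor of its bay or well and let it go; knock nothing over and leave the espresso cup where it is.

Things in the scene. Friction and masses are not known exactly. Their poses are not given: they have to be found in the camera images.
- spice_a: spice jar, clear glass with printed band and red flip cap, round, 45 mm across and 106 mm tall (glass body 42 mm across; red cap 45 mm across and straight from 85 mm up to the top at 106 mm), about 0.11 kg; stands upright; origin at the centre of its foot, z up. The three spice jars are alike and interchangeable
- spice_b: spice jar, clear glass with printed band and red flip cap, round, 45 mm across and 106 mm tall (glass body 42 mm across; red cap 45 mm across and straight from 85 mm up to the top at 106 mm), about 0.11 kg; stands upright; origin at the centre of its foot, z up. The three spice jars are alike and interchangeable
- spice_c: spice jar, clear glass with printed band and red flip cap, round, 45 mm across and 106 mm tall (glass body 42 mm across; red cap 45 mm across and straight from 85 mm up to the top at 106 mm), about 0.11 kg; stands upright; origin at the centre of its foot, z up. The three spice jars are alike and interchangeable
- salt: salt shaker, round glass body 44 mm across (widest, straight sided up to about 60 mm), narrowing above 66 mm to a 34 mm grey steel dome cap, 90 mm tall in all, 0.1 kg; stands upright; origin at the centre of its foot, z up
- pepper_mill: dark brown turned wooden pepper mill, round, 170 mm tall, foot 58 mm across; slimmer waist below a rounded head about 48 mm across between 123 and 159 mm up (widest near 140 mm), small 12 mm knob on top from 159 to 170 mm; the head does not turn; 0.18 kg; stands upright; origin at the centre of its foot, z up
- spice_rack: white open-topped crate, fixed to the worktop, 72 mm (x) by 195 mm (y) by 34 mm high, walls and partitions 6 mm, floor 6 mm above its underside; three bays in a row along its y axis, each 60 (x) by 57 mm (y) inside, centred at y = -63, 0 and +63 mm; wall cabinets hang over the worktop beyond x = 0.54 m, from 0.46 m up; origin at the centre of its underside
- cruet_stand: light wooden block, fixed to the worktop, 88 mm (x) by 190 mm (y) by 26 mm high, with two round wells 20 mm deep (their floor is 6 mm above its underside): a wide one 74 mm across centred at y = +47 mm for the pepper mill and a narrow one 57 mm across centred at y = -48 mm for the salt shaker; origin at the centre of its underside, z up
- espresso_cup: white espresso cup with one ear, bystander, 58 mm across (85 mm with the ear, which points to its -y), 56 mm tall; not to be moved; origin under the middle of cup and ear together (the bowl is centred about 12 mm to +y of it), z up
Things that resemble listed ones, but are neither listed nor needed, are in the scene too. Of the things that look like the pepper_mill, the middle-sized one is meant.

How it is judged:
By the outcome, as a careful person would: the job done as asked, in the order asked, and still so for the second after the job is handed in, with the robot touching nothing.
It also fails if it takes over 136 s, if anything falls off the work surface, if the arm or the gripper's body presses on something with over 40 N, if the wrist force passes 120 N, or if a joint passes its speed limit or range.

### The arm

A 6-joint arm with a two-finger parallel gripper is mounted at the origin on a cart in front of the work surface, level with it; the furniture and walls round the work are solid. World frame = base frame: x ahead of the robot, y to its left, z up, the work surface at z = 0. Lengths are in m, angles in rad, forces in N, time in s.
With the tool pointing down it reaches from about 0.25 to 0.775 m from the base axis. Payload 4 kg.
Tool frame: the origin (TCP) lies at the very end of the fingers, on their centre line; the grasp point (between the pads) lies 19 mm behind it (robot.pinch_z is the distance from the TCP to the grasp point, in m); z points along the fingers, y is the line along which they close (so a half turn about z gives the same grasp; the last joint's range is limited). The gripper opens to 94 mm and grips with 3 to 60 N. Pads are 16 mm wide; open, the fingers measure 119 mm over their backs; the gripper's body (75 mm by 177 mm) begins 78 mm behind the grasp point.
Start: joints at [1.24, 0.087, 1.371, -0, 1.684, -0.103], TCP at [0.124, 0.536, 0.206] pointing down, gripper open.
Joint ranges: [-3.1, 3.1], [-0.76, 2.03], [0.27, 2.55], [-1.08, 4.22], [0.17, 2.65], [-2.57, 2.57]. Speed limits (rad/s): [2.79, 2.79, 3.14, 3.14, 3.14, 3.14].

### API

Orientations are given as [roll, pitch, yaw] about the fixed x, y, z axes, in that order (R = Rz(yaw) Ry(pitch) Rx(roll)).
In Python, from bench import robot gives the robot as it stands.
- The arm moves only by the tool arm_command, never from a script. Its argument "targets" is one flat list of numbers, 7 for each row, row after row: the turn, a rotation vector about the tool's x, y, z in degrees, then the shift along the tool's x, y, z in mm, then the closure, from -1 (fully open) to 1 (shut). In form: [ax, ay, az, x, y, z, hand, ax, ay, az, x, y, z, hand, ...]. A call has 1 to 20 rows; each row is the pose to reach, as a shift and turn from the pose commanded when the call began, along the tool's axes at that moment; what a row does not reach only later rows make up. A row lasts 1/10 s, in which the tool goes at most 50 mm and 8.59 degrees, less where a joint would pass 70% of its speed; a pose out of reach is approached as far as the arm can. A call with a gripper value outside its range is refused whole. The fingers move at their own pace and stop on an object; the grip force is fixed at half the most. Time passes only in rows, so rows that repeat a pose let the fingers close. It gives the time, the measured TCP pose, the force, the opening and the grip force at its end, in the units of the state.
- robot.get_obs(): the state, without advancing time (a new reading comes with each control period).
- robot.snapshot(name): name is "side" or "top" or "wrist"; returns a dict with "color" (480x640x3 uint8, red, green, blue), "range_z" (480x640 float32, m along the optical axis (not along the pixel's ray), 0 where there is no reading), "fx", "fy", "cx", "cy" (pixels), "T" (4x4, takes a point from camera to world coordinates); the wrist camera has in their place "T_tool_cam" (4x4, takes a point from camera to tool coordinates, whose origin is the TCP and whose axes are the flange's). Camera axes: x right, y down, z forward; pixel columns grow to the right and rows downward; lengths in m; the calibration is good to about 2 mm. A picture is of the moment at which its call begins: read the wrist's pose just before it.
- robot.close_job(): hands the job in; it is judged then, once.
The state is a dict: "time": time; "joint_positions": joint angles; "qvel": joint speeds; "joint_torque": joint torques, N m; "tool_pos": TCP position; "ee_rot": TCP orientation; "wrist_force": force on the tool from outside, world axes, zero at the start; "wrist_torque": the same for the moment, N m; "width": finger opening in m; "finger_force": force on a finger pad.
Only numpy, scipy, OpenCV 4.12 (cv2) and the standard library are available. Lean on these libraries where they do the work, as an engineer would, in place of code of your own. Each camera call takes 0.05 s, during which the arm holds its last target. There are 200 camera calls.

## Working session

There is one attempt and no reset: what is moved stays moved. The work goes in short steps, Python scripts to look and compute and a tool call to move; the robot and the scene stay as the last step left them, time stands still between calls to the robot, and variables do not carry over. Pictures are saved under pics/ and viewed, at most 14 in all, crops included, and the job is handed in when it is done.

Besides the shell and the picture viewer there is one more tool, called by a JSON object that holds its "name" and its "arguments". arm_command: Moves the arm, as the interface text tells. Its arguments: {"type":"object","properties":{"targets":{"type":"array"}},"required":["targets"]}

```bash
ls; mkdir -p pics
python3 - <<'E'
from bench import robot
import cv2,pickle
print(robot.get_obs())
for n in("top","side"):
    s=robot.snapshot(n); cv2.imwrite(f"pics/{n}0.png",s["color"][:,:,::-1]); pickle.dump(s,open(f"{n}0.pkl","wb")); print(n,s["fx"],s["T"].round(3).tolist(),(s["range_z"]>0).mean())
E
```

```text
pics
{'time': 0.0, 'joint_positions': array([ 1.23990745e+00,  8.79518459e-02,  1.37218372e+00,  9.85415912e-06,
        1.68357704e+00, -1.03096690e-01]), 'qvel': array([-8.72888787e-04,  1.11288042e-04, -8.35463969e-04,  7.50377321e-04,
       -3.49138210e-03,  2.42409539e-05]), 'joint_torque': array([ 7.77987952e-04, -3.40183282e+01, -3.02428830e+01,  7.19767506e-02,
        3.28085606e-02, -1.76854937e-04]), 'tool_pos': array([0.12403553, 0.53530068, 0.20434166]), 'ee_rot': array([-3.13948496e+00, -2.27914940e-04,  2.91380133e+00]), 'wrist_force': array([ 0.06312367, -0.50929682,  0.0008727 ]), 'wrist_torque': array([-0.02405486,  0.00027699,  0.03714095]), 'finger_force': 0.0, 'width': 0.09388152993637405}
top 569.2211482594707 [[-0.043, -0.973, 0.227, 0.129], [-0.999, 0.041, -0.014, -0.068], [0.004, -0.227, -0.974, 1.287], [0.0, 0.0, 0.0, 1.0]] 0.9961263020833333
side 434.8386100842212 [[-0.998, 0.049, -0.041, 0.453], [0.064, 0.766, -0.64, 0.652], [0.0, -0.641, -0.767, 0.912], [0.0, 0.0, 0.0, 1.0]] 0.996064453125
```

View pics/top0.png

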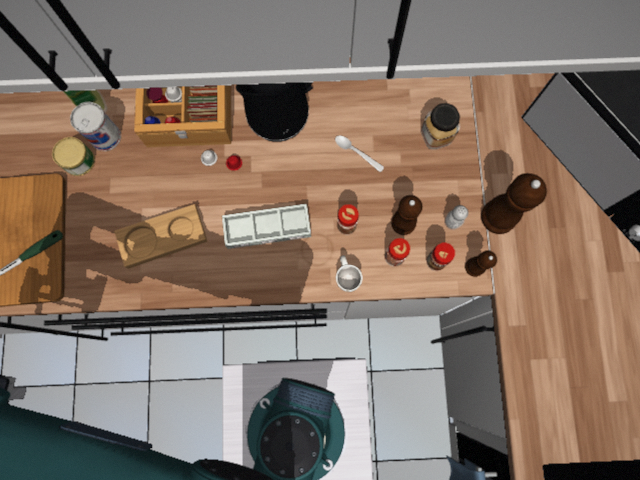

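View pics/side0.png

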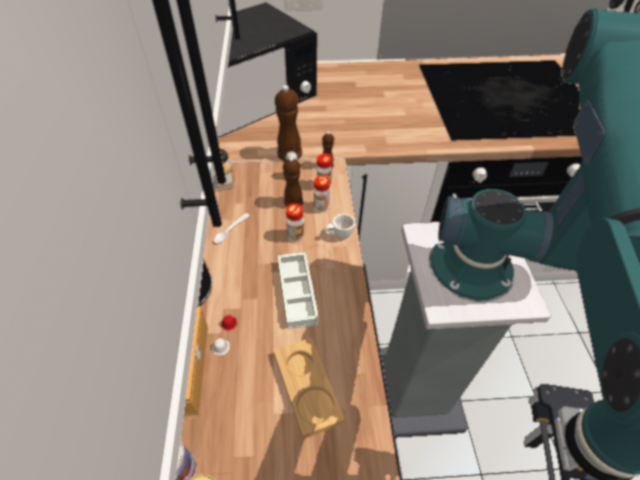

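The top view shows the red jars at (348,216), (399,249) and (443,254), the salt at (456,215), the rack at (267,223), the stand at (160,235) and the cup at (348,275). There are three mill candidates: a large one at (518,200), a middle one at (407,214) and a small one at (482,263). The middle one matches the description, and I'll confirm it by its height.

```bash
cat > h.py <<'E'
import numpy as np,cv2,pickle
def xyz(s,T=None):
    T=s["T"] if T is None else T
    v,u=np.mgrid[:480,:640]; z=s["range_z"]
    P=np.stack([(u-s["cx"])/s["fx"]*z,(v-s["cy"])/s["fy"]*z,z],-1)
    return P@T[:3,:3].T+T[:3,3]
def ray(s,u,v,h,T=None):
    T=s["T"] if T is None else T
    d=T[:3,:3]@np.array([(u-s["cx"])/s["fx"],(v-s["cy"])/s["fy"],1]); o=T[:3,3]
    return o+d*(h-o[2])/d[2]
E
python3 - <<'E'
from h import *
np.set_printoptions(precision=4,suppress=True)
s=pickle.load(open("top0.pkl","rb")); P=xyz(s); c=s["color"]; hsv=cv2.cvtColor(c,cv2.COLOR_RGB2HSV)
print("table z",P[180:190,300:310,2].mean())
# heights clusters
m=((P[...,2]>0.07)&(P[...,0]<0.6)&(P[...,0]>0.2)&(P[...,1]<0.2)&(P[...,2]<0.4)).astype(np.uint8)
m[:150]=0;m[300:]=0
n,l,st,ce=cv2.connectedComponentsWithStats(m)
for i in range(1,n):
    if st[i,4]<30: continue
    Q=P[l==i]; top=np.percentile(Q[:,2],97); q=Q[Q[:,2]>top-.012]
    print(ce[i].round(),st[i,4],"top",top,"mean xy",q[:,:2].mean(0),"mid",(q[:,:2].max(0)+q[:,:2].min(0))/2, np.ptp(q[:,:2],0))
red=((hsv[...,0]<8)|(hsv[...,0]>172))&(hsv[...,1]>150)&(hsv[...,2]>90)
n,l,st,ce=cv2.connectedComponentsWithStats(red.astype(np.uint8))
for i in range(1,n):
    if st[i,4]>60: print("red",ce[i],st[i,4],np.percentile(P[l==i][:,2],[50,97]))
# rack & stand : top rims
for nm,(u0,u1,v0,v1),lo,hi in(("rack",(215,320,195,255),.028,.045),("stand",(105,215,195,275),.02,.035)):
    mm=np.zeros((480,640),np.uint8); mm[v0:v1,u0:u1]=1
    mm&=((P[...,2]>lo)&(P[...,2]<hi)).astype(np.uint8)
    Q=P[mm>0]; r=cv2.minAreaRect(Q[:,:2].astype(np.float32)); print(nm,len(Q),np.median(Q[:,2]),r, Q.mean(0))
b=c[140:300,90:560]; cv2.imwrite("pics/crop0.png",cv2.resize(b,None,fx=1.7,fy=1.7,interpolation=cv2.INTER_CUBIC)[:,:,::-1])
E
```

```text
table z 0.012921378670567769
[615. 179.] 3205 top 0.23193119921263397 mean xy [ 0.5119 -0.6899] mid [ 0.5099 -0.6899] [0.041  0.0302]
[519. 198.] 1772 top 0.23756783629411082 mean xy [ 0.4608 -0.4853] mid [ 0.4621 -0.4861] [0.0396 0.0413]
[409. 208.] 548 top 0.1675307603364557 mean xy [ 0.4547 -0.2577] mid [ 0.4539 -0.2582] [0.0347 0.0337]
[347. 215.] 391 top 0.1102016677919744 mean xy [ 0.4527 -0.1286] mid [ 0.4535 -0.1285] [0.044  0.0415]
[460. 212.] 193 top 0.09144934706323389 mean xy [ 0.4535 -0.3759] mid [ 0.4546 -0.3768] [0.0302 0.0311]
[398. 249.] 405 top 0.11049928569294043 mean xy [ 0.3737 -0.2335] mid [ 0.3738 -0.2333] [0.043  0.0442]
[442. 253.] 420 top 0.1106850893703642 mean xy [ 0.3605 -0.3276] mid [ 0.3609 -0.3279] [0.0436 0.0449]
[486. 259.] 309 top 0.1296513605170222 mean xy [ 0.3419 -0.4162] mid [ 0.3422 -0.4163] [0.028  0.0297]
red [233.4479 162.9427] 192 [0.0132 0.0262]
red [347.8552 214.969 ] 290 [0.1058 0.1105]
red [398.718  248.3082] 305 [0.1052 0.1106]
red [444.0337 252.727 ] 326 [0.106  0.1108]
rack 770 0.03300376062231136 ((0.4562773108482361, 0.05554983764886856), (0.07593173533678055, 0.19469061493873596), 5.564094543457031) [0.4554 0.0566 0.033 ]
stand 1965 0.025849374984875606 ((0.4435487687587738, 0.2983679175376892), (0.09083454310894012, 0.1923414021730423), 17.381786346435547) [0.4454 0.2916 0.0258]
```

View pics/crop0.png

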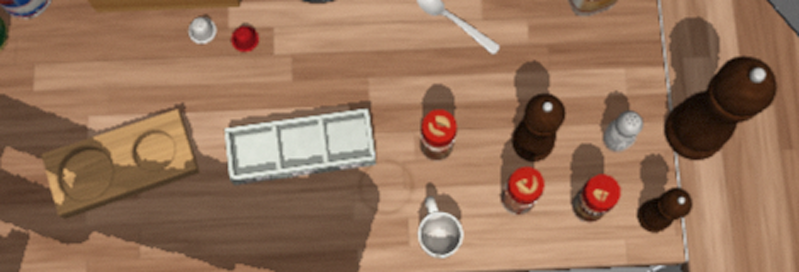

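The crop confirms that the middle mill (top at 0.168 m) is the one meant; the large one is 0.24 m and the small one 0.13 m. The wide well is the left (+y) one. I'll look at the rack and stand with the wrist camera on the way over.

```bash
cat >> h.py <<'E'
from scipy.spatial.transform import Rotation as Ro
np.set_printoptions(precision=4,suppress=True)
def pose():
    from bench import robot
    o=robot.get_obs(); R=Ro.from_euler("xyz",o["ee_rot"]); return R,np.array(o["tool_pos"]),o
def plan(*wps):
    "each wp: x,y,z,yaw(deg), tool pointing down"
    R,p,o=pose(); print("t",o["time"].__round__(2),"tcp",p,"yaw",R.as_euler("xyz",True)[2].round(1),"w",round(o["width"],4),"q6",o["joint_positions"][5].round(2))
    for x,y,z,yaw in wps:
        Rt=Ro.from_euler("xyz",[180,0,yaw],degrees=True)
        print((R.inv()*Rt).as_rotvec(True).round(1),(R.inv().apply(np.array([x,y,z])-p)*1000).round(1))
def wrist(nm):
    from bench import robot
    R,p,o=pose(); s=robot.snapshot("wrist"); M=np.eye(4); M[:3,:3]=R.as_matrix(); M[:3,3]=p
    s["T"]=M@s["T_tool_cam"]; cv2.imwrite(f"pics/{nm}.png",s["color"][:,:,::-1]); pickle.dump(s,open(nm+".pkl","wb")); return s
E
python3 -c "
from h import *
plan((.40,.17,.32,90))"
```

```text
t 0.1 tcp [0.124  0.5353 0.2044] yaw 167.0 w 0.0938 q6 -0.1
[-0.1  0.1 77. ] [-351.3 -293.8 -115.1]
```

{"name": "arm_command", "arguments": {"targets": [0,0,77,-351,-294,-115,-1,0,0,77,-351,-294,-115,-1,0,0,77,-351,-294,-115,-1,0,0,77,-351,-294,-115,-1,0,0,77,-351,-294,-115,-1,0,0,77,-351,-294,-115,-1,0,0,77,-351,-294,-115,-1,0,0,77,-351,-294,-115,-1,0,0,77,-351,-294,-115,-1,0,0,77,-351,-294,-115,-1,0,0,77,-351,-294,-115,-1,0,0,77,-351,-294,-115,-1,0,0,77,-351,-294,-115,-1,0,0,77,-351,-294,-115,-1]}}

```text
time: 1.5
tool_pos: [0.3989, 0.1711, 0.3201]
ee_rot: [-3.141, -0.0, 1.572]
wrist_force: [-0.2, 0.6, -0.5]
width: 0.0939
finger_force: 0.0
```

Run:
```python
from h import *
s=wrist("w1"); print(s["T_tool_cam"],s["fx"]); P=xyz(s)
print(ray(s,320,240,0),ray(s,0,0,0),ray(s,639,479,0))
plan((.453,-.1285,.2,90),(.453,-.1285,.077,90))
```

```text
[[-0.0005 -0.9654 -0.2607  0.0752]
 [ 1.     -0.0008  0.0013  0.0004]
 [-0.0015 -0.2607  0.9654 -0.1796]
 [ 0.      0.      0.      1.    ]] 392.6564438870336
[0.4018 0.114  0.    ] [ 0.0397  0.3942 -0.    ] [ 0.9053 -0.2752  0.    ]
t 1.55 tcp [0.399  0.1711 0.3202] yaw 90.1 w 0.0941 q6 0.27
[-0.  -0.   0.1] [-299.7   53.7  120.1]
[-0.  -0.   0.1] [-299.7   53.7  243.1]
```

View pics/w1.png

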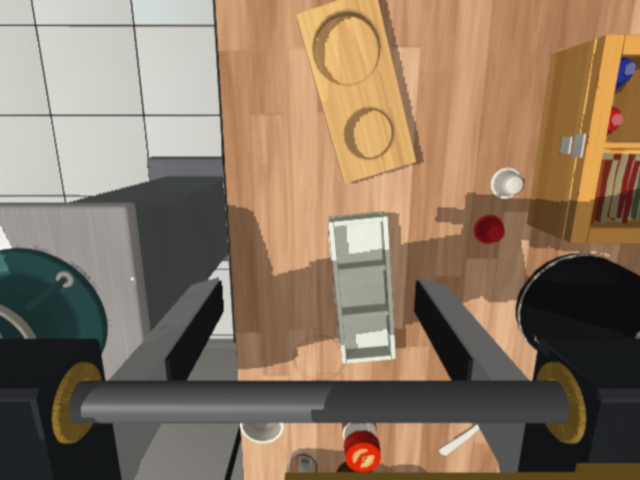

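The wrist view shows the whole rack centred at (362,287), and the wells at (347,47) and (369,133).

Run:
```python
from h import *
s=pickle.load(open("w1.pkl","rb")); P=xyz(s); c=s["color"]; hsv=cv2.cvtColor(c,cv2.COLOR_RGB2HSV)
def rect(box,lo,hi,L):
    u0,u1,v0,v1=box; m=np.zeros((480,640),np.uint8); m[v0:v1,u0:u1]=((P[...,2]>lo)&(P[...,2]<hi))[v0:v1,u0:u1]
    Q=P[m>0]; print(len(Q),np.median(Q[:,2]),cv2.minAreaRect(Q[:,:2].astype(np.float32)))
rect((315,410,200,372),.026,.045,1); rect((285,430,0,195),.019,.035,1)
# colour edges: rack white-green outline rayed on z=.034
# wells: pixels inside stand with height <0.017
st=np.zeros((480,640),np.uint8); st[0:195,285:430]=((P[...,2]>.019)&(P[...,2]<.035))[0:195,285:430]
cs,hi=cv2.findContours(st,cv2.RETR_CCOMP,cv2.CHAIN_APPROX_NONE)
for k,q in enumerate(cs):
    if cv2.contourArea(q)>300 and hi[0][k][3]>=0:
        R=np.array([ray(s,u,v,.026)[:2] for u,v in q[:,0]],np.float32); print("hole",cv2.fitEllipse(R))
    elif cv2.contourArea(q)>300:
        R=np.array([ray(s,u,v,.026)[:2] for u,v in q[:,0]],np.float32); print("outer",cv2.minAreaRect(R))
```

```text
2592 0.0335154686832867 ((0.4563724994659424, 0.053046777844429016), (0.07357228547334671, 0.19554977118968964), 5.842098712921143)
8192 0.026263973322391915 ((0.4447874128818512, 0.2957776188850403), (0.08840139955282211, 0.19040508568286896), 17.0645694732666)
outer ((0.444619357585907, 0.29560619592666626), (0.08829057961702347, 0.1900625228881836), 17.088180541992188)
hole ((0.4580167233943939, 0.24966548383235931), (0.056491728872060776, 0.05707693472504616), 176.6942138671875)
hole ((0.43053069710731506, 0.3394228518009186), (0.07265670597553253, 0.07358863949775696), 70.71299743652344)
```

{"name": "arm_command", "arguments": {"targets": [0,0,0,-300,54,120,-1,0,0,0,-300,54,120,-1,0,0,0,-300,54,120,-1,0,0,0,-300,54,120,-1,0,0,0,-300,54,120,-1,0,0,0,-300,54,120,-1,0,0,0,-300,54,120,-1,0,0,0,-300,54,120,-1,0,0,0,-300,54,120,-1]}}

```text
time: 2.45
tool_pos: [0.4534, -0.1291, 0.2002]
ee_rot: [-3.141, -0.001, 1.57]
wrist_force: [-0.5, 0.6, -0.5]
width: 0.0939
finger_force: 0.0
```

{"name": "arm_command", "arguments": {"targets": [0,0,0,0,0,40,-1,0,0,0,0,0,80,-1,0,0,0,0,0,110,-1,0,0,0,0,0,124,-1,0,0,0,0,0,124,-1,0,0,0,0,0,124,1,0,0,0,0,0,124,1,0,0,0,0,0,124,1,0,0,0,0,0,124,1,0,0,0,0,0,124,1,0,0,0,0,0,124,1,0,0,0,0,0,124,1,0,0,0,0,0,124,1]}}

```text
time: 3.75
tool_pos: [0.4535, -0.13, 0.0765]
ee_rot: [3.142, -0.0, 1.57]
wrist_force: [0.5, 0.2, 0.4]
width: 0.0441
finger_force: 30.0
```

```bash
python3 -c "
from h import *
plan((.4535,-.1285,.20,90),(.4627,-.0085,.20,96),(.4627,-.0085,.083,96))"
```

```text
t 3.75 tcp [ 0.4535 -0.13    0.0765] yaw 89.9 w 0.0441 q6 -0.4
[ 0.  -0.  -0.1] [   1.5    0.  -123.5]
[ 0.  -0.  -6.1] [ 121.5    9.1 -123.5]
[ 0.  -0.  -6.1] [121.5   9.1  -6.5]
```

{"name": "arm_command", "arguments": {"targets": [0,0,0,0,0,-30,1,0,0,0,0,0,-80,1,0,0,-6,245,-4,-85,1,0,0,-6,245,-4,-85,1,0,0,-6,245,-4,-85,1,0,0,-6,245,-4,-85,1,0,0,-6,245,-4,-85,1,0,0,-6,245,-4,-85,1,0,0,-6,245,-4,-85,1,0,0,-6,245,-4,-55,1,0,0,-6,245,-4,-55,1,0,0,-6,245,-4,-55,1]}}

```text
time: 4.95
tool_pos: [0.4492, 0.1138, 0.1309]
ee_rot: [-3.139, 0.0, 1.672]
wrist_force: [0.4, 0.1, -1.2]
width: 0.044
finger_force: 30.0
```

Run:
```python
from h import *
from bench import robot
plan((.4499,.1154,.083,96))
s=robot.snapshot("top"); cv2.imwrite("pics/t1.png",cv2.resize(s["color"][170:280,200:370],None,fx=4,fy=4)[:,:,::-1])
```

```text
t 4.95 tcp [0.4492 0.1138 0.1309] yaw 95.8 w 0.044 q6 0.02
[-0.1  0.  -0.2] [ 1.6  1.  47.9]
```

View pics/t1.png

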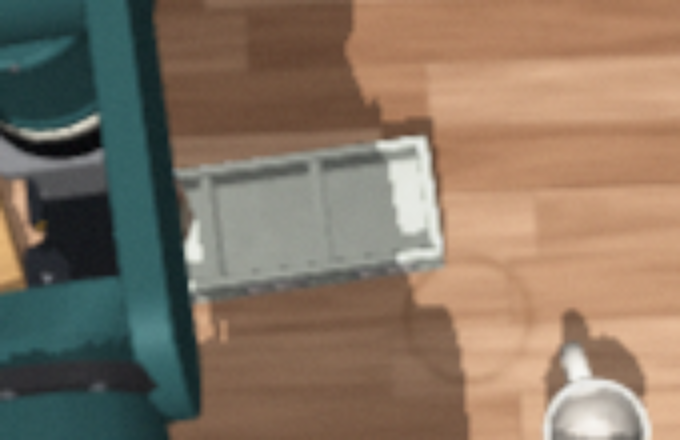

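The arm hides the first bay in this view; the other two bays are empty. I'll lower by the numbers and check the force.

{"name": "arm_command", "arguments": {"targets": [0,0,0,1,1,20,1,0,0,0,1,1,38,1,0,0,0,1,1,46,1,0,0,0,1,1,48,1,0,0,0,1,1,48,1]}}

```text
time: 5.5
tool_pos: [0.4512, 0.116, 0.0843]
ee_rot: [3.14, -0.0, 1.674]
wrist_force: [-0.3, 0.6, -0.1]
width: 0.0441
finger_force: 30.0
```

{"name": "arm_command", "arguments": {"targets": [0,0,0,0,0,2,1,0,0,0,0,0,2,1,0,0,0,0,0,2,-1,0,0,0,0,0,2,-1,0,0,0,0,0,2,-1,0,0,0,0,0,2,-1,0,0,0,0,0,2,-1,0,0,0,0,0,-40,-1,0,0,0,0,0,-90,-1,0,0,0,0,0,-130,-1,0,0,0,0,0,-130,-1]}}

```text
time: 6.6
tool_pos: [0.4539, 0.1167, 0.2208]
ee_rot: [3.128, -0.001, 1.675]
wrist_force: [0.8, -0.0, 0.7]
width: 0.0938
finger_force: 0.0
```

```bash
python3 -c "
from h import *
s=wrist('w2');P=xyz(s)
m=(P[...,2]>.09)&(P[...,2]<.125)&(abs(P[...,1]-.117)<.05)&(abs(P[...,0]-.45)<.05)
Q=P[m];print(len(Q),Q.min(0),Q.max(0))
plan((.3735,-.2335,.22,17),(.3735,-.2335,.077,17))"
```

```text
2789 [0.4297 0.0932 0.0911] [0.4752 0.1378 0.1153]
t 6.65 tcp [0.4525 0.1164 0.2172] yaw 95.9 w 0.094 q6 0.03
[ 0.4 -0.3 78.9] [-339.9 -114.8   -3.7]
[ 0.4 -0.3 78.9] [-339.9 -115.9  139.2]
```

```bash
python3 -c "
from h import *
plan((.3735,-.2335,.22,163),(.3735,-.2335,.077,163))"
```

```text
t 6.65 tcp [0.4525 0.1164 0.2172] yaw 95.9 w 0.094 q6 0.03
[  0.4   0.2 -67.1] [-339.9 -114.8   -3.7]
[  0.4   0.2 -67.1] [-339.9 -115.9  139.2]
```

{"name": "arm_command", "arguments": {"targets": [0,0,-67,-340,-115,-4,-1,0,0,-67,-340,-115,-4,-1,0,0,-67,-340,-115,-4,-1,0,0,-67,-340,-115,-4,-1,0,0,-67,-340,-115,-4,-1,0,0,-67,-340,-115,-4,-1,0,0,-67,-340,-115,-4,-1,0,0,-67,-340,-115,-4,-1,0,0,-67,-340,-115,-4,-1,0,0,-67,-340,-115,-4,-1,0,0,-67,-340,-115,-4,-1,0,0,-67,-340,-115,-4,-1]}}

```text
time: 7.85
tool_pos: [0.3714, -0.2327, 0.2165]
ee_rot: [3.14, -0.001, 2.844]
wrist_force: [0.8, 0.1, -0.3]
width: 0.094
finger_force: 0.0
```

```bash
python3 -c "
from h import *
plan((.3735,-.2335,.077,163))"
```

```text
t 7.85 tcp [ 0.3714 -0.2327  0.2165] yaw 162.9 w 0.094 q6 -1.96
[ 0.1 -0.1 -0.1] [ -2.4  -0.4 139.5]
```

{"name": "arm_command", "arguments": {"targets": [0,0,0,-2,0,45,-1,0,0,0,-2,0,90,-1,0,0,0,-2,0,125,-1,0,0,0,-2,0,139,-1,0,0,0,-2,0,139,-1,0,0,0,-2,0,139,1,0,0,0,-2,0,139,1,0,0,0,-2,0,139,1,0,0,0,-2,0,139,1,0,0,0,-2,0,139,1,0,0,0,-2,0,139,1,0,0,0,-2,0,139,1]}}

```text
time: 9.05
tool_pos: [0.3734, -0.2346, 0.0786]
ee_rot: [-3.141, 0.0, 2.844]
wrist_force: [0.4, 0.4, 0.9]
width: 0.0439
finger_force: 30.0
```

```bash
python3 -c "
from h import *
plan((.3735,-.2335,.23,163),(.4563,.0542,.23,96),(.4563,.0542,.12,96))"
```

```text
t 9.05 tcp [ 0.3734 -0.2346  0.0786] yaw 162.9 w 0.0439 q6 -1.96
[-0.   0.  -0.1] [   0.2    1.1 -151.4]
[ 0.   0.  66.9] [   5.5  300.4 -151.5]
[ 0.   0.  66.9] [  5.5 300.4 -41.5]
```

{"name": "arm_command", "arguments": {"targets": [0,0,0,0,1,-40,1,0,0,0,0,1,-90,1,0,0,67,5,300,-105,1,0,0,67,5,300,-105,1,0,0,67,5,300,-105,1,0,0,67,5,300,-105,1,0,0,67,5,300,-105,1,0,0,67,5,300,-105,1,0,0,67,5,300,-105,1,0,0,67,5,300,-105,1,0,0,67,5,300,-105,1,0,0,67,5,300,-105,1,0,0,67,5,300,-50,1,0,0,67,5,300,-50,1,0,0,67,5,300,-50,1]}}

```text
time: 10.55
tool_pos: [0.4548, 0.0535, 0.1267]
ee_rot: [-3.136, -0.001, 1.676]
wrist_force: [0.3, 0.3, -0.1]
width: 0.0439
finger_force: 30.0
```

```bash
python3 -c "
from h import *
plan((.4563,.0542,.0846,96))"
```

```text
t 10.55 tcp [0.4548 0.0535 0.1267] yaw 96.0 w 0.0439 q6 -0.11
[-0.3 -0.   0. ] [ 0.5  1.7 42.1]
```

{"name": "arm_command", "arguments": {"targets": [0,0,0,0,1,20,1,0,0,0,0,1,34,1,0,0,0,0,1,41,1,0,0,0,0,1,43,1,0,0,0,0,1,43,1,0,0,0,0,1,43,1]}}

```text
time: 11.15
tool_pos: [0.4582, 0.0539, 0.0864]
ee_rot: [3.14, 0.0, 1.675]
wrist_force: [-0.3, 0.3, -1.3]
width: 0.044
finger_force: 30.0
```

{"name": "arm_command", "arguments": {"targets": [0,0,0,0,-1,2,1,0,0,0,0,-1,2,1,0,0,0,0,-1,2,1,0,0,0,0,-1,2,-1,0,0,0,0,-1,2,-1,0,0,0,0,-1,2,-1,0,0,0,0,-1,2,-1,0,0,0,0,-1,2,-1,0,0,0,0,0,-40,-1,0,0,0,0,0,-90,-1,0,0,0,0,0,-140,-1,0,0,0,0,0,-140,-1,0,0,0,0,0,-140,-1]}}

```text
time: 12.45
tool_pos: [0.4583, 0.0539, 0.227]
ee_rot: [3.138, 0.0, 1.675]
wrist_force: [0.6, -0.1, -1.0]
width: 0.0938
finger_force: 0.0
```

```bash
python3 -c "
from h import *
s=wrist('w3');P=xyz(s)
m=(P[...,2]>.09)&(P[...,2]<.125)&(abs(P[...,1]-.054)<.031)&(abs(P[...,0]-.45)<.05)
Q=P[m];print(len(Q),Q.min(0),Q.max(0))
plan((.3605,-.3278,.22,90))"
```

```text
2692 [0.4343 0.0308 0.0919] [0.4789 0.0758 0.1152]
t 12.5 tcp [0.4573 0.0539 0.2249] yaw 95.9 w 0.0938 q6 -0.11
[-0.  -0.   5.9] [-369.6 -135.8    4.9]
```

{"name": "arm_command", "arguments": {"targets": [0,0,6,-370,-136,5,-1,0,0,6,-370,-136,5,-1,0,0,6,-370,-136,5,-1,0,0,6,-370,-136,5,-1,0,0,6,-370,-136,5,-1,0,0,6,-370,-136,5,-1,0,0,6,-370,-136,5,-1,0,0,6,-370,-136,5,-1,0,0,6,-370,-136,5,-1,0,0,6,-370,-136,5,-1,0,0,6,-370,-136,5,-1,0,0,6,-370,-136,5,-1]}}

```text
time: 13.7
tool_pos: [0.361, -0.3267, 0.22]
ee_rot: [-3.141, -0.001, 1.572]
wrist_force: [-0.5, -0.0, 0.7]
width: 0.0936
finger_force: 0.0
```

```bash
python3 -c "
from h import *
plan((.3605,-.3278,.078,90))"
```

```text
t 13.7 tcp [ 0.361  -0.3267  0.22  ] yaw 90.1 w 0.0936 q6 -0.85
[-0.  -0.1  0.1] [ -1.2  -0.5 142. ]
```

{"name": "arm_command", "arguments": {"targets": [0,0,0,-1,0,45,-1,0,0,0,-1,0,90,-1,0,0,0,-1,0,125,-1,0,0,0,-1,0,142,-1,0,0,0,-1,0,142,-1,0,0,0,-1,0,142,1,0,0,0,-1,0,142,1,0,0,0,-1,0,142,1,0,0,0,-1,0,142,1,0,0,0,-1,0,142,1,0,0,0,-1,0,142,1,0,0,0,-1,0,142,1]}}

```text
time: 14.9
tool_pos: [0.3606, -0.3293, 0.0786]
ee_rot: [3.142, 0.0, 1.57]
wrist_force: [-0.3, 0.1, 0.6]
width: 0.0435
finger_force: 30.0
```

```bash
python3 -c "
from h import *
plan((.38,-.20,.20,96),(.4627,-.0085,.20,96),(.4627,-.0085,.12,96))"
```

```text
t 14.9 tcp [ 0.3606 -0.3293  0.0786] yaw 89.9 w 0.0435 q6 -0.86
[ 0.   0.  -6.1] [ 129.3   19.3 -121.4]
[ 0.   0.  -6.1] [ 320.9  101.8 -121.4]
[ 0.   0.  -6.1] [320.9 101.8 -41.4]
```

{"name": "arm_command", "arguments": {"targets": [0,0,0,0,0,-40,1,0,0,0,0,0,-90,1,0,0,0,0,0,-120,1,0,0,-3,180,10,-125,1,0,0,-3,180,10,-125,1,0,0,-3,180,10,-125,1,0,0,-3,180,10,-125,1,0,0,-6,322,102,-120,1,0,0,-6,322,102,-120,1,0,0,-6,322,102,-120,1,0,0,-6,322,102,-120,1,0,0,-6,322,102,-120,1,0,0,-6,322,102,-80,1,0,0,-6,322,102,-50,1,0,0,-6,322,102,-50,1,0,0,-6,322,102,-50,1]}}

```text
time: 16.5
tool_pos: [0.4624, -0.0081, 0.1286]
ee_rot: [-3.14, -0.0, 1.673]
wrist_force: [0.9, 0.3, -1.2]
width: 0.0443
finger_force: 30.0
```

```bash
python3 -c "
from h import *
plan((.4627,-.0085,.0846,96))"
```

```text
t 16.5 tcp [ 0.4624 -0.0081  0.1286] yaw 95.9 w 0.0443 q6 -0.24
[-0.1 -0.  -0.1] [-0.4  0.4 44. ]
```

{"name": "arm_command", "arguments": {"targets": [0,0,0,0,0,20,1,0,0,0,0,0,36,1,0,0,0,0,0,43,1,0,0,0,0,0,45,1,0,0,0,0,0,45,1,0,0,0,0,0,45,1,0,0,0,0,0,45,1]}}

```text
time: 17.2
tool_pos: [0.4639, -0.0075, 0.0848]
ee_rot: [3.139, 0.001, 1.675]
wrist_force: [-0.2, 0.6, 1.7]
width: 0.044
finger_force: 30.0
```

{"name": "arm_command", "arguments": {"targets": [0,0,0,0,0,0,-1,0,0,0,0,0,0,-1,0,0,0,0,0,0,-1,0,0,0,0,0,0,-1,0,0,0,0,0,0,-1,0,0,0,0,0,-40,-1,0,0,0,0,0,-90,-1,0,0,0,0,0,-140,-1,0,0,0,0,0,-150,-1,0,0,0,0,0,-150,-1,0,0,0,0,0,-150,-1]}}

```text
time: 18.3
tool_pos: [0.4623, -0.0072, 0.2318]
ee_rot: [-3.139, -0.001, 1.675]
wrist_force: [0.6, 0.3, -0.1]
width: 0.0942
finger_force: 0.0
```

```bash
python3 -c "
from h import *
s=wrist('w4');P=xyz(s)
m=(P[...,2]>.09)&(P[...,2]<.125)&(abs(P[...,1]+.009)<.031)&(abs(P[...,0]-.46)<.05)
Q=P[m];print(len(Q),Q.min(0),Q.max(0))
plan((.44,-.34,.26,75))"
```

```text
2595 [ 0.4425 -0.0329  0.09  ] [0.4884 0.0118 0.1152]
t 18.35 tcp [ 0.4619 -0.0072  0.231 ] yaw 95.9 w 0.094 q6 -0.24
[-0.2 -0.  20.9] [-328.7  -56.4  -29.1]
```

{"name": "arm_command", "arguments": {"targets": [0,0,21,-329,-56,-29,-1,0,0,21,-329,-56,-29,-1,0,0,21,-329,-56,-29,-1,0,0,21,-329,-56,-29,-1,0,0,21,-329,-56,-29,-1,0,0,21,-329,-56,-29,-1,0,0,21,-329,-56,-29,-1,0,0,21,-329,-56,-29,-1,0,0,21,-329,-56,-29,-1,0,0,21,-329,-56,-29,-1,0,0,21,-329,-56,-29,-1]}}

```text
time: 19.45
tool_pos: [0.4415, -0.3388, 0.262]
ee_rot: [-3.141, -0.001, 1.31]
wrist_force: [0.2, -0.6, -0.6]
width: 0.0939
finger_force: 0.0
```

Run:
```python
from h import *
s=wrist('w5');P=xyz(s)
for n,x,y,lo,hi,r in(("salt",.454,-.376,.06,.1,.035),("mill",.454,-.258,.12,.18,.04),("small",.342,-.416,.05,.14,.03)):
    m=(P[...,2]>lo)&(P[...,2]<hi)&(np.hypot(P[...,0]-x,P[...,1]-y)<r); Q=P[m]
    if len(Q): print(n,len(Q),Q.min(0),Q.max(0),(Q.max(0)+Q.min(0))/2)
plan((.454,-.376,.12,75),(.454,-.376,.026,75))
```

```text
salt 1077 [ 0.4386 -0.3968  0.06  ] [ 0.4727 -0.3628  0.091 ] [ 0.4557 -0.3798  0.0755]
mill 3676 [ 0.4318 -0.2857  0.1396] [ 0.481  -0.2365  0.1716] [ 0.4564 -0.2611  0.1556]
small 1967 [ 0.3236 -0.4367  0.0501] [ 0.3617 -0.4011  0.1319] [ 0.3426 -0.4189  0.091 ]
t 19.5 tcp [ 0.4416 -0.3389  0.2623] yaw 75.1 w 0.0938 q6 -0.5
[-0.  -0.   0.1] [-32.7  21.6 142.3]
[-0.  -0.   0.1] [-32.8  21.6 236.3]
```

View pics/w5.png

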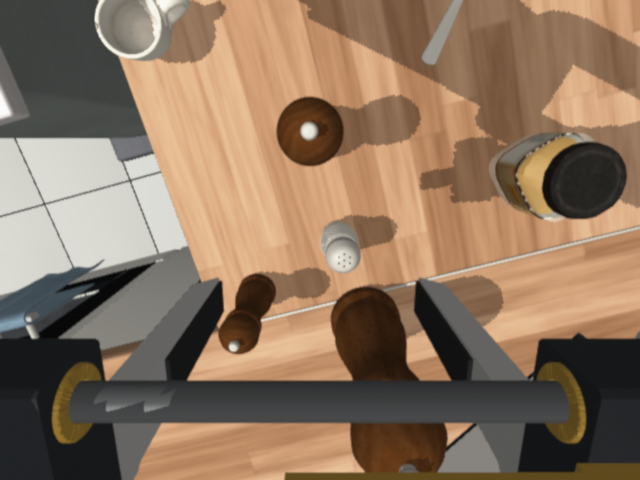

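The picture shows the mill at (310,130), the salt at (342,247), the small mill at (250,310) and the large one at (370,380). The approach to the salt is clear.

{"name": "arm_command", "arguments": {"targets": [0,0,0,-34,23,40,-1,0,0,0,-34,23,90,-1,0,0,0,-34,23,130,-1,0,0,0,-34,23,170,-1,0,0,0,-34,23,205,-1,0,0,0,-34,23,228,-1,0,0,0,-34,23,235,-1,0,0,0,-34,23,235,-1,0,0,0,-34,23,235,1,0,0,0,-34,23,235,1,0,0,0,-34,23,235,1,0,0,0,-34,23,235,1,0,0,0,-34,23,235,1,0,0,0,-34,23,235,1,0,0,0,-34,23,235,1,0,0,0,-34,23,235,1]}}

```text
time: 21.1
tool_pos: [0.4546, -0.3791, 0.0274]
ee_rot: [-3.141, -0.0, 1.308]
wrist_force: [-0.1, 0.9, 1.2]
width: 0.0411
finger_force: 30.0
```

```bash
python3 -c "
from h import *
plan((.455,-.378,.16,75),(.36,-.10,.18,107),(.36,.15,.18,107),(.458,.251,.12,107))"
```

```text
t 21.1 tcp [ 0.4546 -0.3791  0.0274] yaw 74.9 w 0.0411 q6 -0.53
[-0.  -0.  -0.1] [   1.2    0.  -132.6]
[ -0.   -0.  -32.1] [ 245.  -163.9 -152.5]
[ -0.   -0.  -32.1] [ 486.4 -228.8 -152.5]
[ -0.   -0.  -32.1] [ 609.4 -160.4  -92.4]
```

{"name": "arm_command", "arguments": {"targets": [0,0,0,0,0,-40,1,0,0,0,0,0,-90,1,0,0,0,0,0,-140,1,0,0,0,0,0,-190,1,0,0,0,0,0,-205,1,0,0,-16,255,-125,-205,1,0,0,-16,255,-125,-205,1,0,0,-16,255,-125,-205,1,0,0,-16,255,-125,-205,1,0,0,-16,255,-125,-205,1,0,0,-32,609,-160,-180,1,0,0,-32,609,-160,-180,1,0,0,-32,609,-160,-180,1,0,0,-32,609,-160,-180,1,0,0,-32,609,-160,-180,1,0,0,-32,609,-160,-180,1,0,0,-32,609,-160,-180,1,0,0,-32,609,-160,-140,1,0,0,-32,609,-160,-90,1,0,0,-32,609,-160,-60,1]}}

```text
time: 23.1
tool_pos: [0.456, 0.2513, 0.0827]
ee_rot: [-3.136, 0.0, 1.869]
wrist_force: [-0.2, -1.0, -2.1]
width: 0.0409
finger_force: 30.0
```

```bash
python3 -c "
from h import *
s=wrist('w6');P=xyz(s)
plan((.458,.2505,.0334,107))"
```

```text
t 23.15 tcp [0.452  0.249  0.0761] yaw 107.1 w 0.0406 q6 0.1
[-1.   0.1  0.1] [-0.2  7.  42.6]
```

View pics/w6.png

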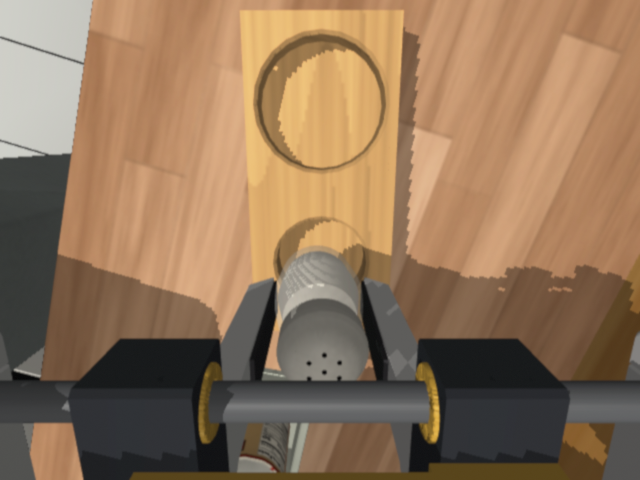

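The salt is held upright at (320,330), over the narrow well at (320,255).

{"name": "arm_command", "arguments": {"targets": [0,0,0,0,0,0,1,0,0,0,0,0,0,1,0,0,0,0,0,0,1]}}

```text
time: 23.45
tool_pos: [0.4603, 0.2509, 0.0905]
ee_rot: [3.136, -0.001, 1.866]
wrist_force: [1.2, 0.5, 0.2]
width: 0.0409
finger_force: 30.0
```

```bash
python3 -c "
from h import *
plan((.458,.2505,.0334,107))"
```

```text
t 23.45 tcp [0.4603 0.2509 0.0905] yaw 106.9 w 0.0409 q6 0.1
[ 0.3 -0.  -0.1] [ 0.2 -2.6 57.1]
```

{"name": "arm_command", "arguments": {"targets": [0,0,0,0,0,15,1,0,0,0,0,0,30,1,0,0,0,0,0,42,1,0,0,0,0,0,49,1,0,0,0,0,0,52,1,0,0,0,0,0,53,1,0,0,0,0,0,53,1,0,0,0,0,0,53,1]}}

```text
time: 24.25
tool_pos: [0.4588, 0.2507, 0.0351]
ee_rot: [3.14, -0.0, 1.867]
wrist_force: [-0.8, 0.0, -1.1]
width: 0.0407
finger_force: 30.0
```

{"name": "arm_command", "arguments": {"targets": [0,0,0,0,0,1,1,0,0,0,0,0,2,1,0,0,0,0,0,2,1]}}

```text
time: 24.55
tool_pos: [0.4587, 0.2508, 0.0333]
ee_rot: [3.141, -0.0, 1.867]
wrist_force: [-1.0, -0.7, 3.4]
width: 0.0406
finger_force: 30.0
```

{"name": "arm_command", "arguments": {"targets": [0,0,0,0,0,1,-1,0,0,0,0,0,1,-1,0,0,0,0,0,1,-1,0,0,0,0,0,1,-1,0,0,0,0,0,1,-1,0,0,0,0,0,1,-1,0,0,0,0,0,-30,-1,0,0,0,0,0,-80,-1,0,0,0,0,0,-130,-1,0,0,0,0,0,-180,-1,0,0,0,0,0,-215,-1,0,0,0,0,0,-215,-1,0,0,0,0,0,-215,-1]}}

```text
time: 25.85
tool_pos: [0.4587, 0.2506, 0.2483]
ee_rot: [3.139, -0.0, 1.867]
wrist_force: [0.2, -0.2, -0.2]
width: 0.0939
finger_force: 0.0
```

Run:
```python
from h import *
s=wrist('w7');P=xyz(s)
m=(P[...,2]>.06)&(P[...,2]<.12)&(np.hypot(P[...,0]-.458,P[...,1]-.25)<.045);Q=P[m];print(len(Q),Q.min(0),Q.max(0))
plan((.4553,-.2597,.25,90))
```

```text
1316 [0.4426 0.2329 0.0603] [0.4778 0.2677 0.0967]
t 25.9 tcp [0.458  0.2503 0.2464] yaw 106.9 w 0.094 q6 0.1
[-0.1  0.  16.9] [-487.1 -151.2   -3.3]
```

{"name": "arm_command", "arguments": {"targets": [0,0,17,-487,-151,-3,-1,0,0,17,-487,-151,-3,-1,0,0,17,-487,-151,-3,-1,0,0,17,-487,-151,-3,-1,0,0,17,-487,-151,-3,-1,0,0,17,-487,-151,-3,-1,0,0,17,-487,-151,-3,-1,0,0,17,-487,-151,-3,-1,0,0,17,-487,-151,-3,-1,0,0,17,-487,-151,-3,-1,0,0,17,-487,-151,-3,-1,0,0,17,-487,-151,-3,-1,0,0,17,-487,-151,-3,-1,0,0,17,-487,-151,-3,-1,0,0,17,-487,-151,-3,-1]}}

```text
time: 27.4
tool_pos: [0.4561, -0.2578, 0.2507]
ee_rot: [3.141, -0.0, 1.572]
wrist_force: [-0.2, 1.4, 0.6]
width: 0.0937
finger_force: 0.0
```

```bash
python3 -c "
from h import *
plan((.4553,-.2597,.121,90))"
```

```text
t 27.4 tcp [ 0.4561 -0.2578  0.2507] yaw 90.1 w 0.0937 q6 -0.62
[ 0.  -0.   0.1] [ -2.   -0.9 129.7]
```

{"name": "arm_command", "arguments": {"targets": [0,0,0,-2,-1,40,-1,0,0,0,-2,-1,80,-1,0,0,0,-2,-1,115,-1,0,0,0,-2,-1,130,-1,0,0,0,-2,-1,130,-1,0,0,0,-2,-1,130,-1,0,0,0,-2,-1,130,1,0,0,0,-2,-1,130,1,0,0,0,-2,-1,130,1,0,0,0,-2,-1,130,1,0,0,0,-2,-1,130,1,0,0,0,-2,-1,130,1,0,0,0,-2,-1,130,1]}}

```text
time: 28.7
tool_pos: [0.4549, -0.2613, 0.1205]
ee_rot: [3.141, -0.0, 1.57]
wrist_force: [-0.1, -0.0, 0.2]
width: 0.0466
finger_force: 30.0
```

```bash
python3 -c "
from h import *
plan((.40,-.10,.265,95),(.43,.341,.265,107),(.43,.341,.165,107))"
```

```text
t 28.7 tcp [ 0.4549 -0.2613  0.1205] yaw 89.9 w 0.0466 q6 -0.63
[ 0.  -0.  -5.1] [ 161.3  -55.1 -144.5]
[  0.   -0.  -17.1] [ 602.3  -25.5 -144.5]
[  0.   -0.  -17.1] [602.3 -25.5 -44.5]
```

{"name": "arm_command", "arguments": {"targets": [0,0,0,0,0,-20,1,0,0,0,0,0,-60,1,0,0,0,0,0,-105,1,0,0,0,0,0,-140,1,0,0,0,20,-2,-150,1,0,0,-4,60,-4,-150,1,0,0,-17,530,-24,-150,1,0,0,-17,530,-24,-150,1,0,0,-17,530,-24,-150,1,0,0,-17,530,-24,-150,1,0,0,-17,530,-24,-150,1,0,0,-17,530,-24,-150,1,0,0,-17,530,-24,-150,1,0,0,-17,530,-24,-150,1,0,0,-17,530,-24,-150,1,0,0,-17,530,-24,-150,1,0,0,-17,565,-25,-150,1,0,0,-17,590,-25,-150,1,0,0,-17,602,-25,-150,1,0,0,-17,602,-25,-150,1]}}

```text
time: 30.7
tool_pos: [0.429, 0.3416, 0.2686]
ee_rot: [-3.138, 0.001, 1.869]
wrist_force: [0.1, -0.8, -1.5]
width: 0.0468
finger_force: 30.0
```

{"name": "arm_command", "arguments": {"targets": [0,0,0,0,0,30,1,0,0,0,0,0,70,1,0,0,0,0,0,95,1,0,0,0,0,0,105,1,0,0,0,0,0,105,1,0,0,0,0,0,105,1]}}

```text
time: 31.3
tool_pos: [0.4311, 0.3405, 0.1671]
ee_rot: [3.139, -0.001, 1.866]
wrist_force: [-0.6, 0.0, -1.3]
width: 0.047
finger_force: 30.0
```

```bash
python3 -c "
from h import *
s=wrist('w8')
plan((.43,.341,.1265,107))"
```

```text
t 31.35 tcp [0.4314 0.3409 0.1677] yaw 106.9 w 0.047 q6 0.27
[ 0.2 -0.1 -0.1] [ 0.5 -1.5 41.2]
```

View pics/w8.png

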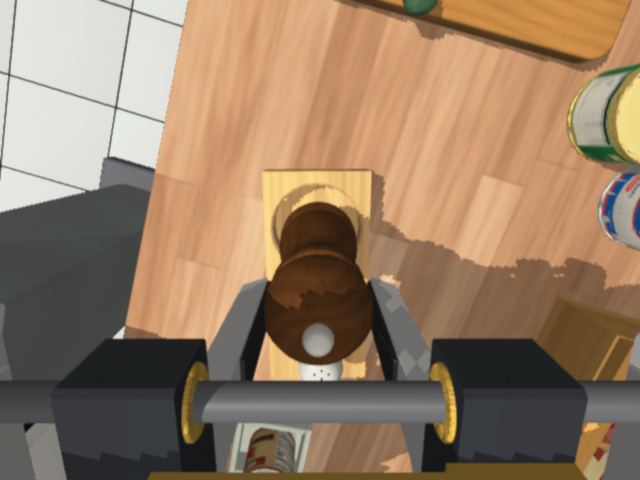

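The mill hangs upright over the wide well at (317,220), so I'll lower it.

{"name": "arm_command", "arguments": {"targets": [0,0,0,0,-1,12,1,0,0,0,0,-1,24,1,0,0,0,0,-1,33,1,0,0,0,0,-1,38,1,0,0,0,0,-1,40,1,0,0,0,0,-1,41,1,0,0,0,0,-1,41,1,0,0,0,0,-1,41,1]}}

```text
time: 32.15
tool_pos: [0.4289, 0.3408, 0.1263]
ee_rot: [3.142, -0.001, 1.867]
wrist_force: [-3.6, 0.3, 5.7]
width: 0.0467
finger_force: 30.0
```

{"name": "arm_command", "arguments": {"targets": [0,0,0,0,0,0,1,0,0,0,0,0,0,-1,0,0,0,0,0,0,-1,0,0,0,0,0,0,-1,0,0,0,0,0,0,-1,0,0,0,0,0,0,-1,0,0,0,0,0,0,-1,0,0,0,0,0,-20,-1,0,0,0,0,0,-60,-1,0,0,0,0,0,-110,-1,0,0,0,0,0,-110,-1,0,0,0,200,0,-110,-1,0,0,0,200,0,-110,-1,0,0,0,200,0,-110,-1,0,0,0,200,0,-110,-1,0,0,0,200,0,-110,-1,0,0,0,200,0,-110,-1]}}

```text
time: 33.85
tool_pos: [0.3705, 0.5323, 0.2331]
ee_rot: [-3.14, 0.002, 1.869]
wrist_force: [0.8, -0.3, 0.1]
width: 0.0942
finger_force: 0.0
```

Run:
```python
from h import *
from bench import robot
s=robot.snapshot("top"); P=xyz(s); cv2.imwrite("pics/t9.png",cv2.resize(s["color"][130:310,90:530],None,fx=1.8,fy=1.8)[:,:,::-1])
s=robot.snapshot("side"); cv2.imwrite("pics/s9.png",cv2.resize(s["color"][80:460,160:400],None,fx=1.5,fy=1.5)[:,:,::-1])
for n,x,y,lo in(("mill",.43,.341,.12),("salt",.458,.25,.07),("j1",.45,.116,.09),("j2",.457,.054,.09),("j3",.464,-.009,.09)):
    Q=P[(P[...,2]>lo)&(P[...,2]<.2)&(np.hypot(P[...,0]-x,P[...,1]-y)<.035)]
    if len(Q): print(n,len(Q),(Q.min(0)+Q.max(0))/2,Q[:,2].max())
```

```text
mill 550 [0.4275 0.3429 0.1509] 0.18142900973716425
salt 214 [0.4598 0.2529 0.0841] 0.09791421843378911
j1 385 [0.4507 0.1164 0.1061] 0.12085340190301364
j2 377 [0.4564 0.0545 0.1054] 0.11976454764662736
j3 369 [ 0.4644 -0.0089  0.1047] 0.1186660874719363
```

View pics/t9.png

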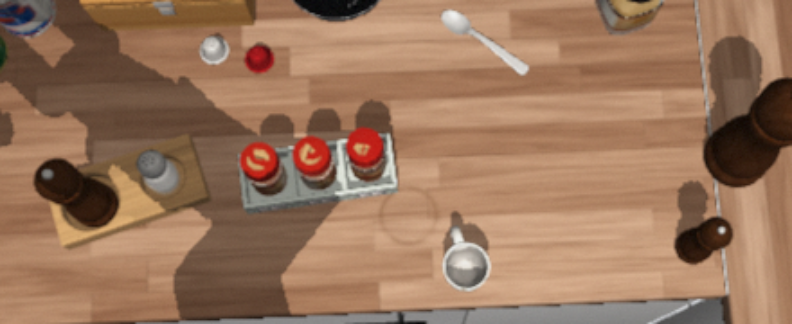

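View pics/s9.png

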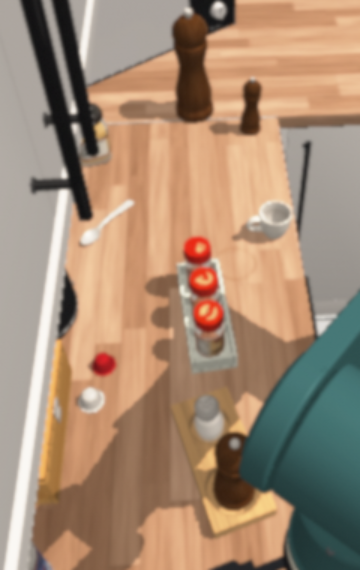

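Top view (t9): the three jars stand in the bays at (263,167), (314,162) and (366,155). The mill is in the wide well at (90,205) and the salt in the narrow one at (160,172). The cup at (467,265) hasn't moved. The side view agrees.

```bash
python3 -c "
from bench import robot
print(robot.close_job())"
```

```text
the job is handed in; nothing more can be done
None
```

The job is handed in: the three spice jars are in the rack, one to a bay, the salt is in the narrow well and the pepper mill in the wide one, all upright and released, with the cup where it was.

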